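Open the battery compartment of the larger meter

ROBOT

A 6-joint arm with a two-finger parallel gripper is mounted at the origin on the work surface. World frame = base frame: x ahead of the robot, y to its left, z up, the work surface at z = 0. Lengths are in mm, angles in rad, forces in N, time in s.
With the tool pointing down it reaches from about 325 to 875 mm from the base axis. Payload 4.4 kg.
Tool frame: the origin (TCP) lies on the centre line of the jaws, within the pads' length; the fingertips stand ahead of it and the grasp point (between the pads) lies 6 mm ahead of it (ctrl.tcp_to_tips is the z of the fingertips in the tool frame, in mm); z points along the fingers, y is the direction in which the jaws open and shut (so a half turn about z gives the same grasp; the last joint's range is limited). The gripper opens to 85 mm and grips with 20 to 120 N. Pads are 22 mm wide; open, the fingers measure 114 mm over their backs; the gripper's body (76 mm by 85 mm) begins 54 mm behind the grasp point. The pads swing forward as they close: fully open they stand 13 mm farther back than shut.
Start: joints at [1.171, 0.207, 1.542, -0, 1.393, -0.15], TCP at [142.156, 557.153, 256.282] pointing down, gripper open.
Joint ranges: [-2.73, 2.73], [-0.86, 2.22], [0.23, 2.46], [-1.11, 4.25], [0.08, 2.63], [-2.82, 2.82]. Speed limits (rad/s): [2.79, 2.79, 3.14, 3.14, 3.14, 3.14].

INTERFACE

Orientations are given as a 3x3 rotation matrix whose columns are the frame's x, y, z axes.
In Python, from plant import ctrl, sensors, optics gives the robot as it stands. Calls block until the motion is done:
- ctrl.move_ptp(position, orientation): joint-space move of the TCP to a pose.
- ctrl.move_l(position, rot=None, vel=150, threshold=None): straight line of the TCP; rot=None keeps the orientation; vel is the mean speed in mm/s. With threshold (N) it stops when the force on the tool has changed by that much, and returns True; else False.
- ctrl.set_joints(angles): joint-space move.
- ctrl.gripper_to(opening, force=None): finger opening in mm; force is the grip in N (None keeps the last); returns when the fingers have stopped.
- ctrl.hold(seconds).
- ctrl.solve_ik(position, orientation): joint angles nearest the present ones, or None.
- sensors.read_state(): the state.
- optics.grab_frame(name): name is "scene" or "top" or "wrist"; returns (picture, depth): 400x640x3 uint8, red, green, blue; 400x640 float32, mm along the optical axis (not along the pixel's ray), 0 where there is no reading.
- optics.camera_params(name): a dict with "mtx" (3x3 intrinsics, pixels), "R" (3x3) and "t" (3): a world point X has camera coordinates R X + t; the wrist camera has in their place "T_tool_cam" (4x4, takes a point from camera to tool coordinates, whose origin is the TCP and whose axes are the flange's). Camera axes: x right, y down, z forward; pixel columns grow to the right and rows downward; lengths in mm; the calibration is good to about 2 mm. A picture is of the moment at which its call begins: read the wrist's pose just before it. camera_params takes no time and is no camera call.
A pose or a line that the arm cannot do raises ctrl.MotionError and nothing moves.
- ctrl.finish_job(): hands the job in, once; it reports no verdict.
The state is a dict: "t": time; "q": joint angles; "qvel": joint speeds; "tau": joint torques, N m; "eef_pos": TCP position; "eef_rot": TCP orientation; "force": force on the tool from outside, world axes, zero at the start; "wrist_torque": the same for the moment, N m; "grip_width": finger opening in mm.
Only numpy, scipy, OpenCV 4.12 (cv2) and the standard library are available. Lean on these libraries where they do the work, as an engineer would, in place of code of your own. Each camera call takes 0.05 s, during which the arm holds its last target.

TASK

Two meters lie face down on the repair bench, each with a snap-in battery cover in its back. On the larger meter, press the release tab down into the case so that the cover pops up, then take the cover by the lug at its free end and swing it up on its hinge until it stands about upright by itself. Leave the smaller meter's cover shut.

Things in the scene. Friction and masses are not known exactly. Their poses are not given: they have to be found in the camera images.
- large_meter: Larger of two off-white meters, face down, fixed to the bench: 184 long x 112 wide x 45 mm high (the other 158 x 76). Origin on the bench under it. x: along the case from hinge to tab; y: along the hinge; z up. Grey cover 76 wide x 75 long x 4 mm, flush with the top; hinge line at x -55, z 43 mm. A 26 mm high step at the +x end lies under the tab.
- large_pad (a point): Centre of the top of its release tab: black ribbed plate 33 (along x) x 30 mm, 57 mm above the bench, at x 66, y 0 in the meter's frame. Press it from above; it tips about an axis 24 mm nearer the hinge. The cover is freed after about 6 mm, stop at 9 to 10 mm; 2 to 4 N, springs back when let go. Let go once the cover has popped up.
- large_lug (a point): Point in the cover's grip lug, 10 mm above the cover, 10 below the lug's top. Lug: upright grey block 36 mm wide (y) x 16 thick (x). Shut it is at x 28, z 55 mm in the meter's frame. Axes turn with the cover; hinge line 83 mm back (-x) and 12 mm down (-z). Beside the lug free down to the case top. Gripped across its width it turns between the fingers, so the tool can stay pointing down.
- large_cover (a joint): Opening angle of the larger meter's cover, rad: 0 shut, 1.57 upright, stop at 1.75. Pressing the tab lets a spring pin pop it up to about 0.28 (lug rises about 23 mm). Beyond that it is light (under 1 N at the lug) and its stiff hinge keeps it at any angle where it is left.
- small_cover (a joint): Opening angle, rad, of the smaller meter's cover (40 mm wide, same kind of tab and lug): 0 shut. It must stay shut.
Mind the look-alikes: they are no part of the job. Leave any blue or orange look-alike of the part that bears small_cover alone.

How it is judged (in metres and radians):
On the way:
1. the larger meter's release tab is pressed in (4 mm or more at the pad) (distance of large_pad from where it was at the start of the episode above 0.004 m).
At the end, for the whole second after the job is handed in: The larger meter's cover stands open by itself at 60 degrees (1.05 rad) or more and is at rest, its tab is back out, and the smaller meter's cover is shut (under 0.1 rad) (value of joint large_cover above 1.05 rad and velocity of joint large_cover between -0.1 and 0.1 rad/s and distance of large_pad from where it was at the start of the episode below 0.003 m and value of joint small_cover below 0.1 rad); the robot touches nothing.
It fails at once if the smaller meter's cover is opened (value of joint small_cover above 0.15 rad).
It also fails if it takes over 40 s, if anything falls off the work surface, if the arm or the gripper's body presses on something with over 40 N, if the wrist force passes 120 N, or if a joint passes its speed limit or range.

## Working session

There is one attempt and no reset: what is moved stays moved. The work goes in short steps, each a Python script; the robot and the scene stay as the last script left them, time stands still between calls to the robot, and variables do not carry over. Pictures are saved under pics/ and viewed, and the job is handed in when it is done.

```bash
mkdir -p pics; python3 - <<'E'
from plant import ctrl,sensors,optics
import cv2,numpy as np
for n in ["top","scene"]:
    im,d=optics.grab_frame(n); cv2.imwrite(f"pics/{n}0.png",im[:,:,::-1]); np.savez(f"{n}0.npz",im=im,d=d,**optics.camera_params(n))
    p=optics.camera_params(n); print(n,p["mtx"],p["R"],p["t"])
print(ctrl.tcp_to_tips,sensors.read_state()); print(optics.camera_params("wrist"))
E
```

```text
top [[363.25496574   0.         320.10667899]
 [  0.         363.25496574 196.23265071]
 [  0.           0.           1.        ]] [[ 0.01178434 -0.99961003 -0.02531646]
 [-0.99709743 -0.00984265 -0.07549725]
 [ 0.07521863  0.02613266 -0.99682458]] [ 71.77247354 496.25660257 926.33356462]
scene [[383.31867933   0.         322.00422837]
 [  0.         383.31867933 202.16741032]
 [  0.           0.           1.        ]] [[ 0.87097991  0.49120768  0.01044074]
 [ 0.33599973 -0.58000113 -0.74209357]
 [-0.35846641  0.64985668 -0.67021499]] [-465.97574674  -77.99863462 1089.04176394]
25.0 {'t': 0.1, 'q': array([ 1.17050411e+00,  2.07378018e-01,  1.54285068e+00, -4.18051126e-06,
        1.39352665e+00, -1.50529730e-01]), 'qvel': array([-0.00128795, -0.00222284, -0.00554614, -0.00168765,  0.00077219,
       -0.00105992]), 'tau': array([-3.84873993e-04, -3.84090543e+01, -2.92550737e+01, -3.36962412e-04,
        4.82706600e-03,  3.99414807e-05]), 'eef_pos': array([141.89468355, 556.53907882, 255.19851716]), 'eef_rot': array([[-9.68971205e-01,  2.47172206e-01, -8.38984681e-04],
       [ 2.47173423e-01,  9.68969208e-01, -1.99332955e-03],
       [ 3.20254660e-04, -2.13885365e-03, -9.99997661e-01]]), 'force': array([-0.29871283, -0.02355354, -0.82737985]), 'wrist_torque': array([ 0.00214845,  0.02730111, -0.04671052]), 'grip_width': 85.39084287149646}
{'mtx': array([[293.53982481,   0.        , 321.43638564],
       [  0.        , 293.53982481, 201.84055245],
       [  0.        ,   0.        ,   1.        ]]), 'T_tool_cam': array([[-2.37154912e-04, -9.48287478e-01, -3.17412669e-01,
         8.26400021e+01],
       [ 9.99999732e-01, -5.17607456e-06, -7.31686112e-04,
         1.26536008e+00],
       [ 6.92205826e-04, -3.17412758e-01,  9.48287226e-01,
        -1.17523963e+02],
       [ 0.00000000e+00,  0.00000000e+00,  0.00000000e+00,
         1.00000000e+00]])}
```

View pics/top0.png

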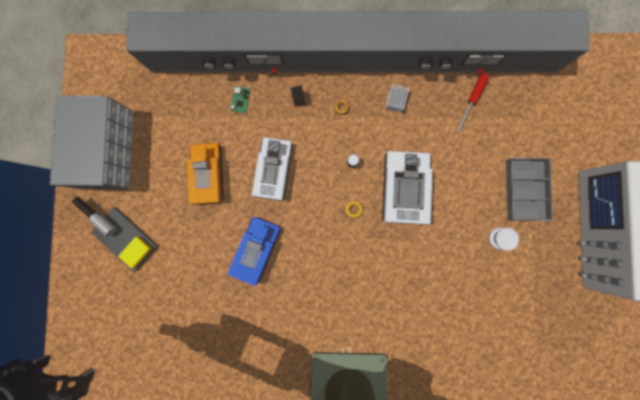

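View pics/scene0.png

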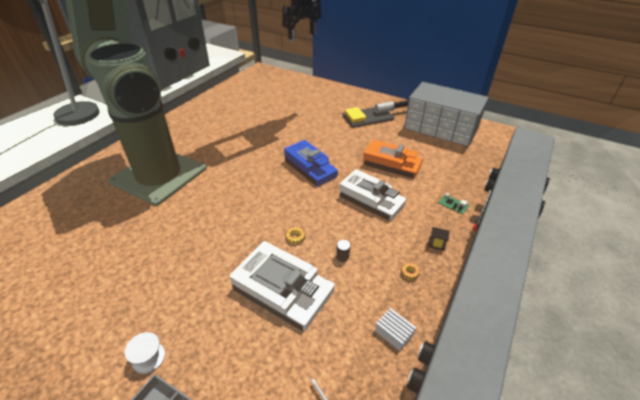

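```bash
cat > h.py <<'E'
import numpy as np,cv2
def ray(p,u,v,z):
    K,R,t=p["mtx"],p["R"],p["t"]; d=R.T@np.linalg.solve(K,[u,v,1.]); c=-R.T@t
    return c+d*(z-c[2])/d[2]
E
python3 - <<'E'
import numpy as np,cv2
from h import *
for n,b in [("top",(370,140,450,235)),("scene",(220,230,345,335))]:
    f=np.load(n+"0.npz"); im=f["im"];x0,y0,x1,y1=b
    c=im[y0:y1,x0:x1]; cv2.imwrite(f"pics/{n}_c.png",cv2.resize(c,None,fx=6,fy=6,interpolation=cv2.INTER_CUBIC)[:,:,::-1])
    hsv=cv2.cvtColor(im,cv2.COLOR_RGB2HSV)
    m=((hsv[:,:,1]<60)).astype(np.uint8)
    m2=np.zeros_like(m); m2[y0:y1,x0:x1]=m[y0:y1,x0:x1]
    cs,_=cv2.findContours(m2,cv2.RETR_EXTERNAL,cv2.CHAIN_APPROX_NONE); k=max(cs,key=cv2.contourArea)
    print(n,cv2.minAreaRect(k)); 
    if n=="top":
        w=np.array([ray(f,u,v,45)[:2] for u,v in k[:,0]],np.float32); print(cv2.minAreaRect(w))
        d=f["d"]; print(np.round(d[150:226:4,409]),np.round(d[188,380:440:4]))
        # height map along the axis
        for v in range(148,228,3):
            r=ray(f,409,v,0)-(-f["R"].T@f["t"]); c0=-f["R"].T@f["t"]
            X=f["R"].T@(d[v,409]*np.linalg.solve(f["mtx"],[409,v,1.])-f["t"]); print(v,np.round(X,0),im[v,409])
E
```

```text
top ((408.21875, 187.36036682128906), (48.381744384765625, 72.21124267578125), 2.436648368835449)
((519.0341186523438, -145.1815185546875), (120.49088287353516, 182.68939208984375), 87.50359344482422)
[972. 912.   0. 909. 909. 904. 897. 912. 917. 917. 916. 917. 913. 913.
 911. 910. 911. 911. 909.] [961. 944. 918. 918. 916. 920. 916. 915. 914. 915. 916. 914. 918. 962.
 959.]
148 [ 628. -157.    4.] [174 125  82]
151 [ 620. -158.    0.] [174 140 116]
154 [ 601. -146.   56.] [131 130 129]
157 [ 592. -144.   62.] [110 109 109]
160 [ 586. -145.   59.] [118 116 116]
163 [ 578. -145.   58.] [122 121 122]
166 [ 571. -145.   57.] [56 50 47]
169 [ 562. -144.   61.] [62 56 54]
172 [ 554. -143.   66.] [118 119 117]
175 [ 547. -143.   66.] [122 123 122]
178 [ 541. -146.   52.] [96 95 94]
181 [ 534. -147.   46.] [118 119 118]
184 [ 527. -148.   45.] [119 120 119]
187 [ 519. -148.   43.] [125 125 124]
190 [ 511. -147.   46.] [126 125 125]
193 [ 504. -147.   46.] [126 126 126]
196 [ 496. -148.   43.] [126 126 126]
199 [ 489. -147.   45.] [126 126 125]
202 [ 481. -147.   46.] [126 126 125]
205 [ 474. -147.   45.] [126 126 125]
208 [ 468. -154.   12.] [163 165 164]
211 [ 459. -148.   43.] [167 168 170]
214 [ 451. -147.   45.] [166 167 168]
217 [ 444. -148.   43.] [163 164 165]
220 [ 436. -148.   43.] [195 197 197]
223 [ 429. -156.    2.] [159 140 127]
226 [ 421. -157.    0.] [169 121  81]
scene ((281.9116516113281, 281.2676696777344), (95.51927947998047, 59.2132568359375), 32.307334899902344)
```

```bash
sleep 1
```

```text
(no output)
```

View pics/top_c.png

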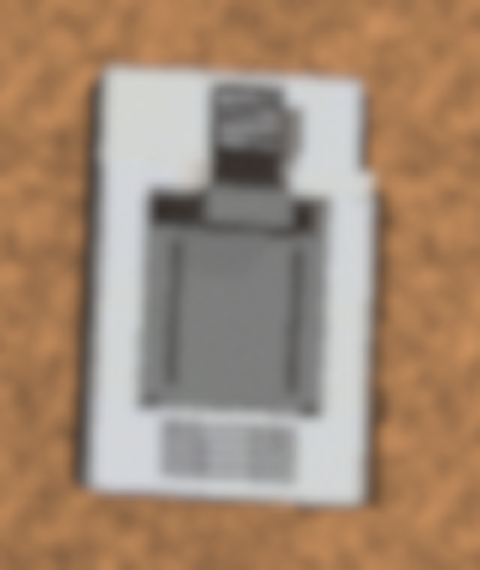

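View pics/scene_c.png

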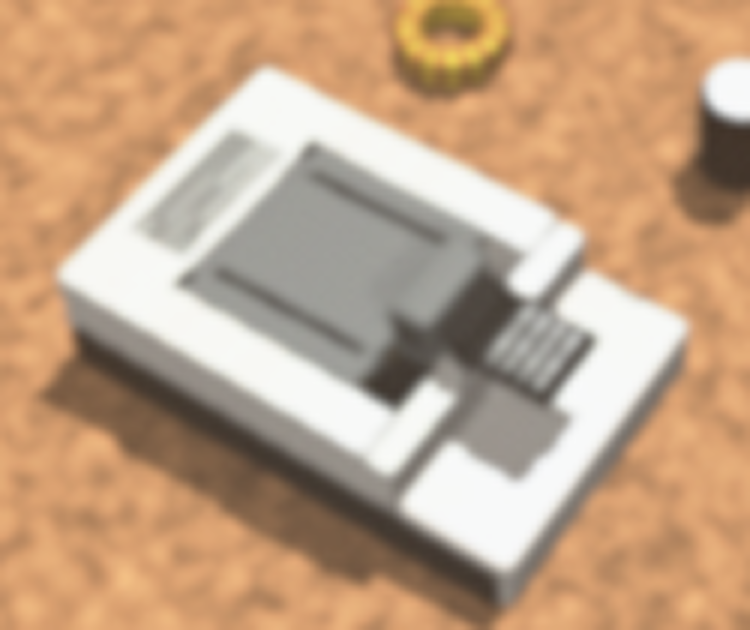

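```bash
python3 - <<'E'
from plant import ctrl,sensors,optics
import cv2,numpy as np
R=np.array([[-1,0,0],[0,1,0],[0,0,-1.]])
ctrl.move_ptp([500,-147,210],R)
ctrl.hold(0.3)
s=sensors.read_state(); print(s["t"],s["eef_pos"],s["q"],s["force"])
im,d=optics.grab_frame("wrist"); cv2.imwrite("pics/w1.png",im[:,:,::-1])
p=optics.camera_params("wrist"); T=np.eye(4);T[:3,:3]=s["eef_rot"];T[:3,3]=s["eef_pos"]; C=T@p["T_tool_cam"]; Ci=np.linalg.inv(C)
np.savez("w1.npz",im=im,d=d,mtx=p["mtx"],R=Ci[:3,:3],t=Ci[:3,3])
E
```

```text
3.1833 [ 500.10136426 -146.68289168  210.01221123] [-4.51490725e-01  1.36376642e-01  1.72316007e+00  4.65447985e-05
  1.28203545e+00 -2.02289775e+00] [ 0.52203104  0.45150018 -0.21808634]
```

View pics/w1.png

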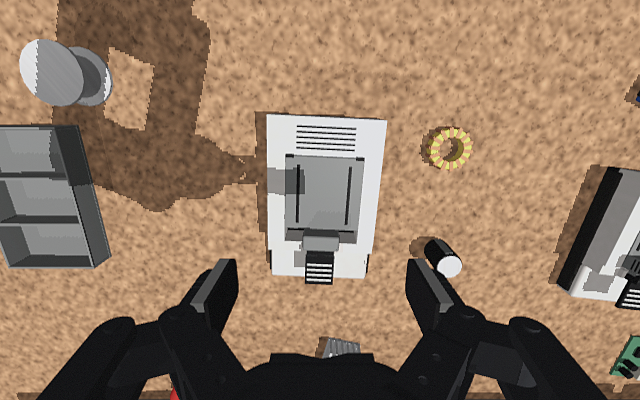

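```bash
python3 - <<'E'
import numpy as np,cv2
f=np.load("w1.npz"); c=f["im"][105:290,255:400]; cv2.imwrite("pics/w1c.png",cv2.resize(c,None,fx=3.2,fy=3.2,interpolation=cv2.INTER_NEAREST)[:,:,::-1])
E
```

```text
(no output)
```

View pics/w1c.png

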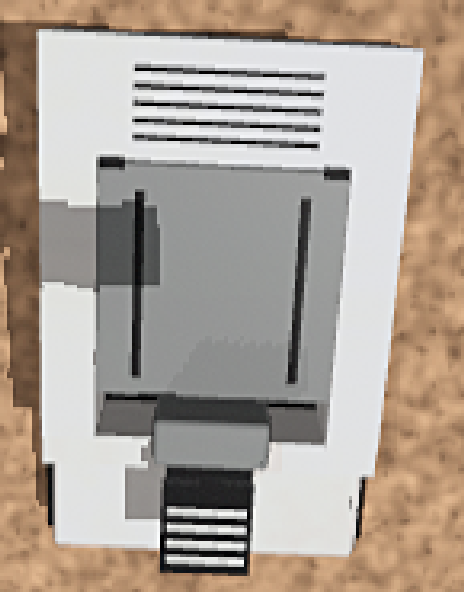

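```bash
python3 - <<'E'
import numpy as np
from h import *
f=np.load("w1.npz")
def w(a,b,z): return ray(f,255+a/3.2,105+b/3.2,z)
for n,L in dict(case=[(38,30,45),(423,48,45),(374,475,45),(50,463,45)],cov=[(97,157,45),(351,172,45),(105,397,45),(316,406,45)],lugtop=[(154,421,65),(270,428,65),(153,463,65),(266,468,65)],pad=[(161,571,57),(248,574,57),(165,505,57),(251,508,57)]).items():
    P=np.array([w(*l) for l in L]); print(n,np.round(P[:,:2],1).tolist(),np.round(P[:,:2].mean(0),1),[round(np.degrees(np.arctan2(*(P[i]-P[j])[[1,0]])),1) for i,j in [(1,0),(3,2)]],round(np.linalg.norm(P[1]-P[0]),1))
s=f["d"]; 
for (a,b) in [(220,280),(210,445),(205,545),(300,100)]:
    u,v=int(255+a/3.2),int(105+b/3.2); print(f["R"].T@(s[v,u]*np.linalg.solve(f["mtx"],[u,v,1.])-f["t"]))
E
```

```text
case [[427.2, -195.8], [432.2, -84.4], [571.0, -91.0], [566.5, -199.9]] [ 499.2 -142.8] [np.float64(87.4), np.float64(-92.3)] 111.5
cov [[463.9, -180.2], [468.3, -103.6], [542.4, -180.6], [545.6, -111.4]] [ 505.1 -144. ] [np.float64(86.6), np.float64(87.4)] 76.7
lugtop [[541.6, -163.4], [543.9, -127.7], [556.0, -164.0], [557.7, -128.7]] [ 549.8 -145.9] [np.float64(86.2), np.float64(87.2)] 35.7
pad [[600.5, -162.6], [601.7, -133.5], [575.5, -160.9], [576.6, -132.8]] [ 588.6 -147.5] [np.float64(87.8), np.float64(87.8)] 29.2
[ 501.7705904  -143.84592762   45.47528048]
[ 549.28979647 -146.80025418   65.77727718]
[ 590.01208464 -147.95444437   57.14967665]
[ 446.78032799 -120.34798357   44.90949301]
```

```bash
cat >> h.py <<'E'
a=np.radians(-2.7); mx=np.array([np.cos(a),np.sin(a),0]); my=np.array([-np.sin(a),np.cos(a),0])
RT=np.stack([-mx,my,[0,0,-1.]],1); O=np.array([521.6,-144.4,0])
def M(x,y,z): return O+x*mx+y*my+np.array([0,0,z])
E
python3 - <<'E'
from plant import ctrl,sensors,optics
from h import *
ctrl.gripper_to(0,30)
ctrl.move_ptp(M(71,0,125),RT)
ctrl.move_l(M(71,0,90),vel=80); ctrl.hold(.2)
s=sensors.read_state();print(s["t"],s["eef_pos"],s["force"],s["grip_width"])
for z in [82,79,76,73]:
    r=ctrl.move_l(M(71,0,z),vel=30,threshold=9); s=sensors.read_state();print(z,r,s["eef_pos"][2],s["force"])
    if r: break
ctrl.hold(.2)
im,d=optics.grab_frame("scene"); cv2.imwrite("pics/s2.png",cv2.resize(im[210:345,210:360],None,fx=4,fy=4)[:,:,::-1])
E
```

```text
5.35 [ 593.01725375 -147.94601192   90.60843647] [-0.48804994 -0.5085193  -0.09596654] 0.20043331750359714
82 False 81.95209823794025 [0.33049421 0.54676547 2.18272769]
79 False 79.63448697434515 [1.89368162 0.63509156 3.635231  ]
76 False 76.99539571780423 [5.53206469 0.8914624  5.11312527]
73 False 74.21853284392114 [ 6.43956726 -0.47917986  3.7935139 ]
```

View pics/s2.png

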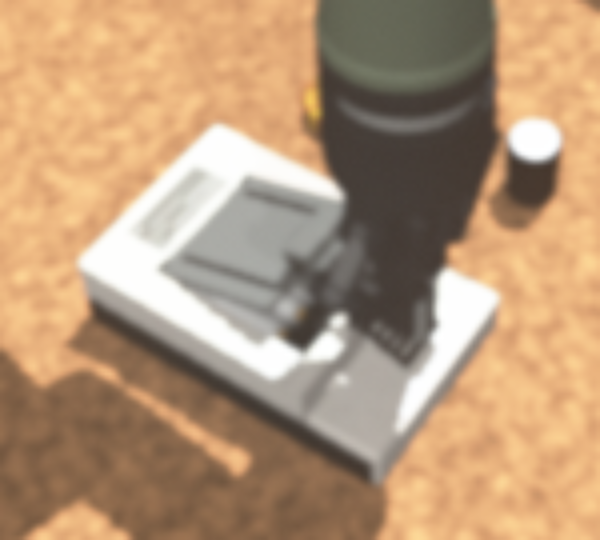

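The cover's left edge now stands off the case, around (220,290) in the crop, so it seems to have popped. I'll let go of the tab and look with the wrist camera.

```bash
python3 - <<'E'
from plant import ctrl,sensors,optics
from h import *
ctrl.move_l(M(74,0,120),vel=120)
ctrl.gripper_to(70,30)
ctrl.move_ptp(M(10,0,185),RT); ctrl.hold(.2)
s=sensors.read_state(); print(s["t"],s["eef_pos"],s["force"])
im,d=optics.grab_frame("wrist"); cv2.imwrite("pics/w2.png",im[:,:,::-1])
p=optics.camera_params("wrist"); T=np.eye(4);T[:3,:3]=s["eef_rot"];T[:3,3]=s["eef_pos"]; Ci=np.linalg.inv(T@p["T_tool_cam"])
np.savez("w2.npz",im=im,d=d,mtx=p["mtx"],R=Ci[:3,:3],t=Ci[:3,3])
E
```

```text
8.625 [ 531.487239   -144.62305167  183.53680912] [-0.91092728 -0.37372603 -0.34419581]
```

View pics/w2.png

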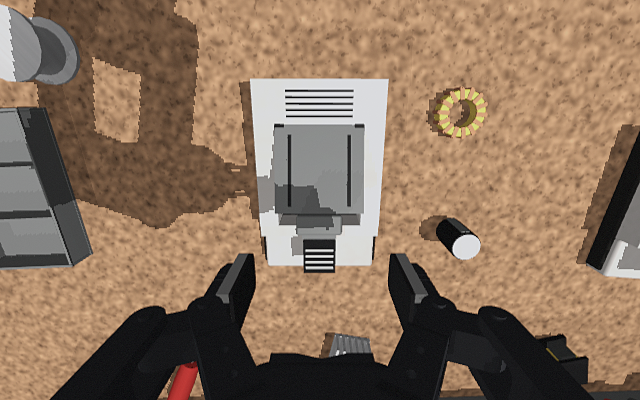

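```bash
python3 - <<'E'
from h import *
f=np.load("w2.npz")
for v in list(range(125,275,7)):
    X=f["R"].T@(f["d"][v,319]*np.linalg.solve(f["mtx"],[319,v,1.])-f["t"])-O; print(v,np.round([X@mx,X@my,X[2]],1),f["im"][v,319])
E
```

```text
125 [-55.6  -0.4  44.9] [132 132 133]
132 [-50.1  -0.4  47.5] [140 142 140]
139 [-44.4  -0.4  48.8] [141 143 143]
146 [-38.7  -0.4  50.3] [142 143 142]
153 [-33.   -0.4  51.8] [141 142 141]
160 [-27.4  -0.4  53.6] [142 142 142]
167 [-21.8  -0.4  55.6] [141 143 142]
174 [-16.1  -0.4  57.3] [143 144 144]
181 [-10.5  -0.4  59.3] [138 139 138]
188 [-4.6 -0.5 60.3] [138 139 138]
195 [ 0.8 -0.5 63. ] [141 141 141]
202 [ 7.1 -0.5 62.8] [152 152 152]
209 [12.7 -0.5 65.1] [76 76 77]
216 [10.9 -0.3 86.2] [67 68 69]
223 [15.7 -0.3 88.9] [81 82 82]
230 [21.5 -0.3 89.3] [146 148 147]
237 [30.8 -0.4 82.3] [150 151 150]
244 [49.7 -0.6 57.2] [33 33 33]
251 [57.  -0.6 57. ] [181 182 181]
258 [64.7 -0.7 56.4] [5 6 8]
265 [72.2 -0.7 56.2] [7 8 9]
272 [79.4 -0.7 56.9] [50 43 39]
```

```bash
cat >> h.py <<'E'
def lug(th,up=14): return M(-55+83*np.cos(th)-12*np.sin(th),-0.4,43+83*np.sin(th)+12*np.cos(th)+up)
E
python3 - <<'E'
from plant import ctrl,sensors,optics
from h import *
ctrl.gripper_to(60,25)
ctrl.move_l(lug(.28,60),RT,vel=150)
print(ctrl.move_l(lug(.28),vel=60,threshold=8))
ctrl.gripper_to(20,25)
s=sensors.read_state(); print(s["t"],s["eef_pos"]-lug(.28),s["force"],s["grip_width"])
if 30<s["grip_width"]<40:
  for th in np.linspace(.28,1.45,13)[1:]:
    r=ctrl.move_l(lug(th),vel=60,threshold=20); s=sensors.read_state(); print(round(th,2),r,s["force"].round(1),s["grip_width"].round(1),s["eef_pos"]-lug(th))
    if r: break
print(s["t"])
im,d=optics.grab_frame("scene"); cv2.imwrite("pics/s3.png",cv2.resize(im[180:345,210:360],None,fx=3.5,fy=3.5)[:,:,::-1])
E
```

```text
False
10.6667 [ 0.63853592 -1.12617549  0.79403281] [ 0.50557104 -3.62678276  0.82856643] 35.3018546094625Traceback (most recent call last):
  File "<stdin>", line 10, in <module>
AttributeError: 'float' object has no attribute 'round'
```

```bash
python3 - <<'E'
from plant import ctrl,sensors,optics
from h import *
s=sensors.read_state(); ths=np.linspace(.28,1.45,13)[1:]
print(s["t"],s["eef_pos"]-lug(ths[0]),s["force"],s["grip_width"])
if 30<s["grip_width"]<40:
  for th in ths:
    r=ctrl.move_l(lug(th),vel=60,threshold=20); s=sensors.read_state(); print(round(th,2),r,s["force"].round(1),round(s["grip_width"],1),(s["eef_pos"]-lug(th)).round(1))
    if r: break
print(s["t"])
im,d=optics.grab_frame("scene"); cv2.imwrite("pics/s3.png",cv2.resize(im[180:345,210:360],None,fx=3.5,fy=3.5)[:,:,::-1])
E
```

```text
10.95 [ 0.22237025 -1.20028886  0.4344091 ] [ 0.32297753 -5.10303578 -1.25620978] 35.189039716795534
0.38 False [ 0.6 -4.8 -0.7] 35.5 [ 0.3 -1.2  0.4]
0.48 False [-0.  -5.3 -0.5] 35.0 [-0.1 -1.2  0.2]
0.57 False [-0.6 -5.  -2.4] 35.6 [-0.3 -1.1  0. ]
0.67 False [-1.3 -5.7 -1.4] 35.5 [-0.5 -1.1 -0.1]
0.77 False [-0.6 -5.5 -2.2] 35.3 [-0.5 -1.1 -0.1]
0.86 False [-0.9 -4.7 -2.8] 35.3 [-0.4 -1.1 -0.2]
0.96 False [-0.3 -5.2 -2.6] 35.2 [-0.3 -1.1 -0.1]
1.06 False [-0.  -4.9 -2.5] 35.7 [-0.1 -1.1 -0. ]
1.16 False [ 0.7 -4.8 -1.8] 35.5 [ 0.1 -1.1  0.1]
1.25 False [ 1.4 -5.1 -1.7] 35.3 [ 0.3 -1.1  0.3]
1.35 False [ 0.6 -5.9 -1.3] 35.2 [ 0.6 -1.1  0.6]
1.45 False [ 0.8 -3.8 -0.9] 35.4 [ 0.8 -1.1  0.8]
14.3167
```

```bash
ls -la pics
```

```text
total 3120
drwxr-xr-x 2 agent agent   4096 Dec  7 10:19 .
drwxr-xr-x 3 agent agent   4096 Dec  7 10:06 ..
-rw-r--r-- 1 agent agent 310701 Dec  7 10:05 s2.png
-rw-r--r-- 1 agent agent 325956 Dec  7 10:19 s3.png
-rw-r--r-- 1 agent agent 380955 Dec  7 09:54 scene0.png
-rw-r--r-- 1 agent agent 414250 Dec  7 10:00 scene_c.png
-rw-r--r-- 1 agent agent 366344 Dec  7 09:53 top0.png
-rw-r--r-- 1 agent agent 240550 Dec  7 10:00 top_c.png
-rw-r--r-- 1 agent agent 459164 Dec  7 10:02 w1.png
-rw-r--r-- 1 agent agent 218386 Dec  7 10:03 w1c.png
-rw-r--r-- 1 agent agent 448057 Dec  7 10:06 w2.png
```

View pics/s3.png

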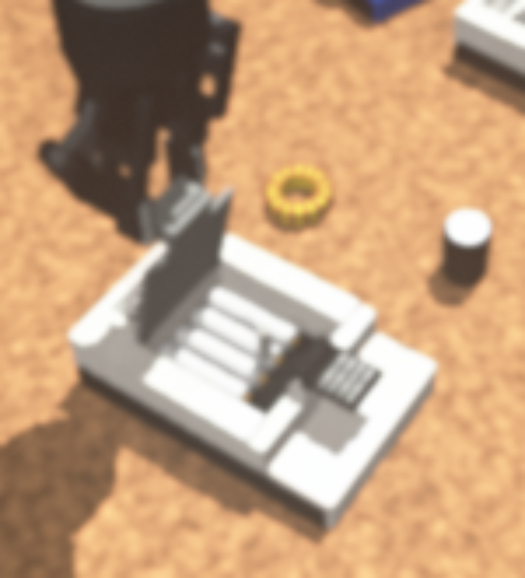

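The cover stands nearly upright at about (190,270) in the crop, with the lug still in the jaws at (175,205). Next I release it, lift clear and check.

```bash
python3 - <<'E'
from plant import ctrl,sensors,optics
from h import *
ctrl.hold(.2)
ctrl.gripper_to(64,25)
s=sensors.read_state(); print(s["force"],s["grip_width"])
p=s["eef_pos"].copy(); p[2]+=70
print(ctrl.move_l(p,vel=100))
p=p-60*mx+np.array([0,0,60]); ctrl.move_l(p,vel=150); ctrl.hold(.3)
s=sensors.read_state(); print(s["t"],s["force"],s["qvel"].round(3))
im,d=optics.grab_frame("scene"); cv2.imwrite("pics/s4.png",im[:,:,::-1])
cv2.imwrite("pics/s4c.png",cv2.resize(im[120:345,210:420],None,fx=2.6,fy=2.6)[:,:,::-1])
P=optics.camera_params("top"); im,d=optics.grab_frame("top")
for u,v in [(x,y) for y in range(190,214,3) for x in (400,410)]:
    X=P["R"].T@(d[v,u]*np.linalg.solve(P["mtx"],[u,v,1.])-P["t"])-O; print(u,v,np.round([X@mx,X@my,X[2]]))
cv2.imwrite("pics/t4.png",im[:,:,::-1])
E
```

```text
[-0.33285428 -0.06296064 -0.44495609] 63.68305558457818
False
16.825 [ 0.54500641  1.0172301  -0.61318593] [ 0.002 -0.005 -0.004  0.001 -0.     0.   ]
400 190 [-9. 16. 28.]
410 190 [ -8. -10.  29.]
400 193 [-17.  16.  31.]
410 193 [-16. -10.  30.]
400 196 [-25.  15.  28.]
410 196 [-24. -10.  32.]
400 199 [-40.  31. 116.]
410 199 [-40.  12. 133.]
400 202 [-45.  28.  99.]
410 202 [-47.  13. 138.]
400 205 [-51.  23.  74.]
410 205 [-53.  12. 135.]
400 208 [-57.  17.  46.]
410 208 [-60.   9. 125.]
400 211 [-64.  17.  48.]
410 211 [-63.  -8.  46.]
```

```bash
true
```

```text
(no output)
```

View pics/s4c.png

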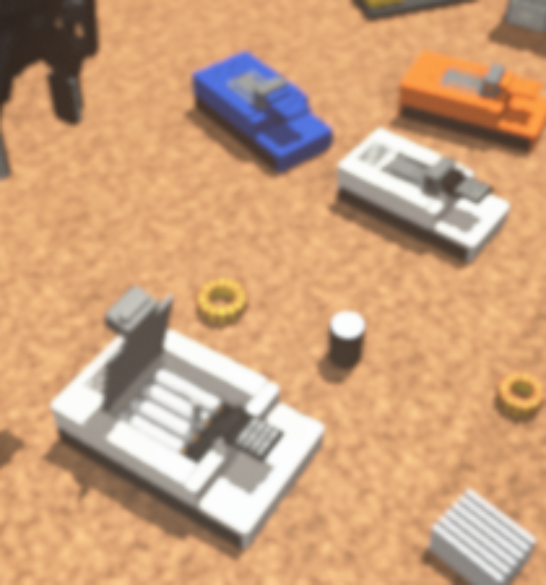

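View pics/t4.png

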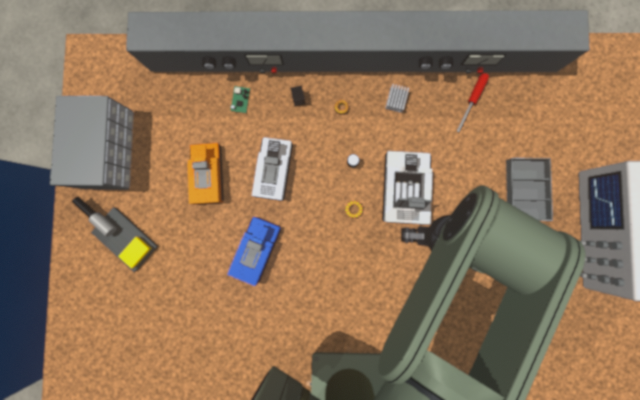

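The cover stands upright on its own around (140,350) in the crop. The small meter's cover at (430,180) is flush, and the gripper is clear of everything. I'm handing in.

```bash
python3 -c "
from plant import ctrl
ctrl.finish_job()"
```

```text
the job is handed in; nothing more can be done
```

I pressed the larger meter's release tab about 8 mm with the closed fingertips. The cover popped up to about 0.28 rad by wrist depth. I then gripped its lug across the width, swung it to a commanded 1.45 rad, let go and backed off. The job was handed in at about 17 s of the 40 s allowed.

- **Cover:** the last pictures show it standing near upright by itself, with depth readings on it up to about 138 mm above the bench. I did not measure its final angle precisely.
- **Tab:** it was back out at about 57 mm, measured by wrist depth right after I let go of it. I did not measure it again at the end.
- **Small meter:** its cover looks shut and untouched in both final views. I judged this by eye only.
- **Robot:** it is clear of everything, with about 1 N of residual force reading. While I held the lug there was a steady side force of about 5 N, from gripping about 1 mm off centre, and it went away on release. While pressing the tab I also saw about 6 N of horizontal force, cause not confirmed.

One script stopped on a print error after the first swing step. I resumed from there, and it had no effect on the arm.

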